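# Hang the match holder on the kitchen rail

### The arm

A 6-joint arm with a two-finger parallel gripper is mounted at the origin on a cart in front of the work surface, level with it; the furniture and walls round the work are solid. World frame = base frame: x ahead of the robot, y to its left, z up, the work surface at z = 0. Lengths are in mm, angles in rad, forces in N, time in s.
With the tool pointing down it reaches from about 275 to 750 mm from the base axis. Payload 10.2 kg.
Tool frame: the origin (TCP) lies at the very end of the fingers, on their centre line; the grasp point (between the pads) lies 19 mm behind it; z points along the fingers, y is the line along which they close (so a half turn about z gives the same grasp; the last joint's range is limited). The gripper opens to 85 mm and grips with 20 to 120 N. Pads are 22 mm wide; open, the fingers measure 114 mm over their backs; the gripper's body (76 mm by 85 mm) begins 54 mm behind the grasp point. The pads swing forward as they close: fully open they stand 13 mm farther back than shut.
Start: joints at [0.969, 0.313, 1.498, -0, 1.331, -0.223], TCP at [194.161, 487.783, 231.294] pointing down, gripper open.
Joint ranges: [-2.94, 2.94], [-0.97, 2.17], [0.19, 2.56], [-1.23, 4.37], [0.02, 3.11], [-2.88, 2.88]. Speed limits (rad/s): [2.39, 2.39, 3.01, 3.14, 3.14, 3.14].

### API

Orientations are given as a unit quaternion [w, x, y, z].
In Python, from rig import ctrl gives the robot as it stands.
- The arm moves only by the shell command python3 -m inch 'ROWS' [OPENING] [FORCE]. ROWS is text: rows parted by semicolons, each of 6 numbers parted by spaces: the shift along the tool's x, y, z in mm, then the turn, a rotation vector about the tool's x, y, z in units of 6 degrees (1.0 is 6 degrees). A call has exactly 10 rows; each row shifts and turns the commanded pose from where the row before left it, along the tool's axes as they then stand; what a row does not reach is not made up. A row lasts 1/12 s, in which the tool goes at most 41.7 mm and 7.16 degrees, less where a joint would pass 70% of its speed; a pose out of reach is approached as far as the arm can. A call with a gripper value outside its range is refused whole. OPENING is the opening, from 0 (shut) to 1 (fully open), set as the call begins (- or left out, the last holds). The fingers move at their own pace and stop on an object; FORCE is the grip in N (left out, the last holds). Time passes only in rows, so rows that do not move let the fingers close, or fill a call up. It gives the time, the measured TCP pose, the force, the opening and the grip force at its end, in the units of the state.
- ctrl.sense(): the state, without advancing time (a new reading comes with each control period).
- ctrl.capture(name): name is "side" or "top" or "wrist"; returns a dict with "image" (420x560x3 uint8, red, green, blue), "intrinsics" (3x3 intrinsics, pixels), "rvec" (rotation vector, rad) and "tvec" (3), from world to camera coordinates, as OpenCV has them. Camera axes: x right, y down, z forward; pixel columns grow to the right and rows downward; lengths in mm; the calibration is good to about 2 mm. A picture is of the moment at which its call begins. There is no depth.
- ctrl.finish_job(): hands the job in; it is judged then, once.
The state is a dict: "time_s": time; "joints": joint angles; "dq": joint speeds; "tau": joint torques, N m; "eef_pos": TCP position; "ee_rot": TCP orientation; "force": force on the tool from outside, world axes, zero at the start; "wrist_torque": the same for the moment, N m; "grip_width": opening from 0.0 (shut) to 1.0 (fully open); "grip_force": force on a finger pad.
Only numpy, scipy, OpenCV 4.12 (cv2) and the standard library are available. Lean on these libraries where they do the work, as an engineer would, in place of code of your own. Each camera call takes 0.05 s, during which the arm holds its last target. There are 200 camera calls.

### The job

The sheet-steel match holder has been left lying on its front. Drape its folded flap over the top bar of the rail, in the free stretch between the ladle and the skimmer, so that it hangs upright on the robot's side of the rail with its back square against the bars, and put the matchbox inside it. Leave the onion, the garlic and the tumbler where they are.

Things in the scene. Friction and masses are not known exactly. Their poses are not given: they have to be found in the camera images.
- holder: open-topped sheet-steel box, 64 wide (y) x 84 deep (x) x 90 mm high (z), walls 2.5, about 160 g, slotted front, lower back edge bevelled 8 mm. Origin: centre of the underside; +z to the open mouth, +x to the back with the flap. Plain side walls (+-y) can be gripped. It starts lying on its front: flap side up, mouth roughly to the robot's left (+y); it stands by itself on its underside.
- flap_inside (a point): middle of the underside of the fold, at (49, 0, 101) mm in the holder's frame; comes to rest on the bar. The back wall rises over the rim and folds backward into a 50 mm wide inverted U: slot 14 mm (x 42 to 56), top of fold z = 103.5, flap hangs down to z = 77 mm, its lowest 9 mm flared out to x = 63 mm.
- mouth (a point): centre of the holder's open mouth, in the holder's frame (0, 0, 90) mm; opening 79 (x) x 59 (y) mm, inner floor at z = 2.5 mm
- rail: fixed free-standing rail of 10 mm steel tube, 370 mm wide along its y, 265 mm high. Top bar's axis at z = 260 mm, a second bar below at z = 175 mm, both at x = 0. Origin: on the worktop below the bar's middle; -x towards the robot. A ladle hangs at y = +130, a skimmer at y = -130 mm (hooks rise 12 mm over the bar's axis, 72 mm wide at most). Feet 130 mm long (x) at the ends.
- bar_top (a point): top of the top bar at its middle, in the rail's frame (0, 0, 265) mm; the bar is free for about 100 mm to either side
- matchbox: card matchbox lying flat, 37 mm (x) x 60 mm (y) x 16 mm high, 20 g; origin: centre of its underside
- onion: large purple onion, about 78 mm (the smaller brown one stands farther back), bystander; origin at its underside
- garlic: garlic bulb, about 60 mm, bystander; origin at its underside
- tumbler: clear glass drinking tumbler standing upside down near the front, 77 mm wide and 89 mm high, bystander; origin at its underside
There are look-alikes about, which are no part of the job. Leave any yellow look-alike of the holder alone. What is shaped like the matchbox but pink or white is not meant.

How it is judged:
By the outcome, as a careful person would: the job done as asked, in the order asked, and still so for the second after the job is handed in, with the robot touching nothing.
It also fails if it takes over 72 s, if anything falls off the work surface, if the arm or the gripper's body presses on something with over 40 N, if the wrist force passes 120 N, or if a joint passes its speed limit or range.

## Working session

There is one attempt and no reset: what is moved stays moved. The work goes in short steps, Python scripts to look and compute and a shell command to move; the robot and the scene stay as the last step left them, time stands still between calls to the robot, and variables do not carry over. Pictures are saved under pics/ and viewed, at most 10 in all, crops included, and the job is handed in when it is done.

```bash
ls; mkdir -p pics; cat > h.py <<'E'
import numpy as np, cv2
from rig import ctrl
from scipy.spatial.transform import Rotation as R
def cap(n,f=None):
    c=ctrl.capture(n)
    if f: cv2.imwrite(f'pics/{f}.png',c['image'][:,:,::-1])
    return c
def ray(c,u,v):
    Rm=cv2.Rodrigues(np.array(c['rvec'],float))[0]; t=np.array(c['tvec'],float).ravel()
    o=-Rm.T@t; d=Rm.T@np.linalg.inv(c['intrinsics'])@np.array([u,v,1.]); return o,d/np.linalg.norm(d)
def onz(c,u,v,z=0):
    o,d=ray(c,u,v); return o+d*(z-o[2])/d[2]
def two(a,p,b,q):
    o,d=ray(a,*p); s,e=ray(b,*q); k=np.linalg.lstsq(np.c_[d,-e],s-o,rcond=None)[0]
    x,y=o+d*k[0],s+e*k[1]; return (x+y)/2,np.linalg.norm(x-y)
def proj(c,P): return cv2.projectPoints(np.array(P,float).reshape(-1,3),np.array(c['rvec'],float),np.array(c['tvec'],float),np.array(c['intrinsics'],float),None)[0].reshape(-1,2)
def tool():
    s=ctrl.sense(); q=s['ee_rot']; return np.array(s['eef_pos']),R.from_quat([q[1],q[2],q[3],q[0]])
E
python3 - <<'E'
from h import *
import pickle
d={n:cap(n) for n in ('top','side')}
pickle.dump(d,open('c0.pkl','wb'))
for n in d: 
    cv2.imwrite(f'pics/{n}0.png',cv2.resize(d[n]['image'][:,:,::-1],(800,600),interpolation=cv2.INTER_CUBIC))
    print(n,ray(d[n],280,210),d[n]['intrinsics'][0])
print(ctrl.sense())
E
```

```text
pics
top (array([ 352.47722376,  -74.42760896, 1689.12790082]), array([ 0.11107737,  0.02846726, -0.99340396])) [445.33751495   0.         292.69010662]
side (array([483.97156755, 939.87914755, 985.58857015]), array([ 0.02847448, -0.7941941 , -0.60699665])) [457.34185005   0.         283.40282247]
{'time_s': 0.1, 'joints': array([ 9.68588341e-01,  3.13371118e-01,  1.49834283e+00,  1.87096557e-05,
        1.33099187e+00, -2.23402539e-01]), 'dq': array([ 0.00105183, -0.00047246, -0.00178123,  0.00110006,  0.00071571,
       -0.00019953]), 'tau': array([ 4.19266114e-03, -4.12898576e+01, -2.60140193e+01, -4.05018909e-05,
        3.00858461e-03,  7.38960330e-05]), 'eef_pos': array([194.03072258, 487.59160902, 230.81091375]), 'ee_rot': array([-2.31613534e-04,  1.88274491e-01,  9.82116289e-01, -5.06185772e-04]), 'force': array([ 0.70619821,  0.42164101, -0.06579363]), 'wrist_torque': array([-0.03792914, -0.00145136, -0.01177249]), 'grip_force': 0.0, 'grip_width': 0.99942618627461}
```

View pics/top0.png

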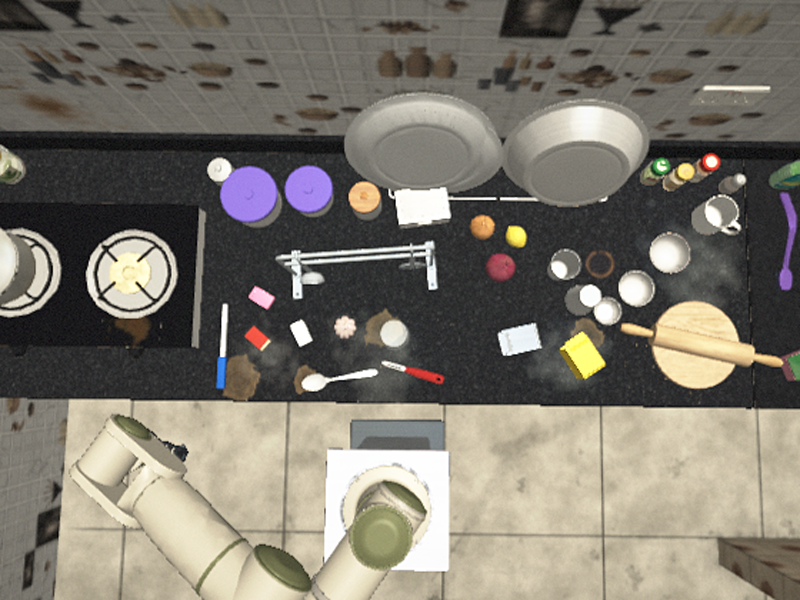

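View pics/side0.png

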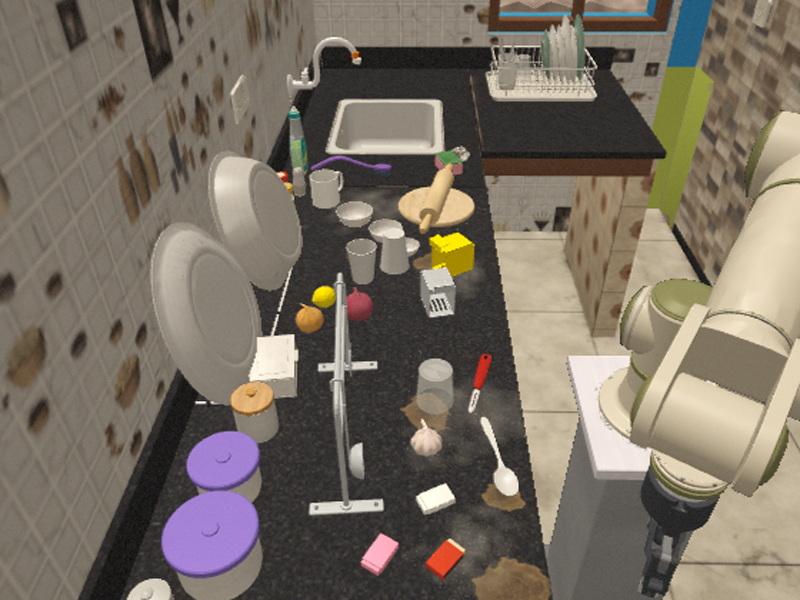

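The top view shows the matchbox candidates: red (258,338), pink (262,297) and white (301,333), so I choose red. The holder candidates are grey (519,339), yellow (583,355) and a white box at the back (422,207), so I choose grey. The rail's top bar runs from (285,255) to (435,243). One close crop will check these choices.

```bash
python3 - <<'E'
from h import *
import pickle
d=pickle.load(open('c0.pkl','rb'))
t=d['top']['image'];s=d['side']['image']
f=lambda im,x,y,w,h:cv2.resize(im[y:y+h,x:x+w,::-1],(400,300),interpolation=cv2.INTER_CUBIC)
# each 400x300
a=f(t,334,216,60,45);b=f(s,275,176,60,45);c=f(t,190,160,120,90);e=f(s,200,180,160,120)
cv2.imwrite('pics/crop1.png',np.vstack([np.hstack([a,b]),np.hstack([c,e])]))
c=d['top']
# red matchbox
hsv=cv2.cvtColor(t,cv2.COLOR_RGB2HSV)
m=((hsv[...,0]<8)|(hsv[...,0]>172))&(hsv[...,1]>170)&(hsv[...,2]>90)
n,l,st,ce=cv2.connectedComponentsWithStats(m.astype(np.uint8))
for i in range(1,n):
  if st[i,4]>30: print(st[i],ce[i],onz(c,*ce[i],16).round())
for p in [(519,339),(285,255),(435,243)]: print(p,onz(c,p[0]*.7,p[1]*.7,84 if p[0]==519 else 260).round())
E
```

```text
[490 107  14  13  72] [496.45833333 113.44444444] [ 928. -860.   16.]
[172 229  15  15 134] [178.96268657 235.59701493] [438. 351.  16.]
[284 257  27  12 145] [297.77241379 262.31034483] [344. -96.  16.]
(519, 339) [ 437. -330.   84.]
(285, 255) [612. 230. 260.]
(435, 243) [ 644. -111.  260.]
```

View pics/crop1.png

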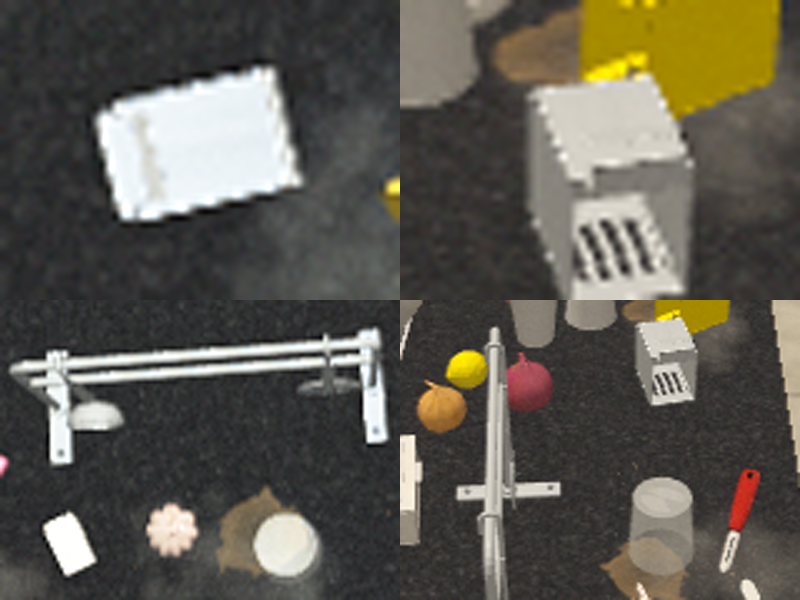

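The crop confirms it: the grey steel holder lies on its front with its slots seen through the mouth, which faces +y and is turned slightly towards the robot. The tumbler stands along the approach line. Next I compute the poses.

```bash
python3 - <<'E'
from h import *
import pickle
d=pickle.load(open('c0.pkl','rb'));T,S=d['top'],d['side']
g=lambda x,y:(334+x/6.667-.4,216+y/6.667-.4)
k=lambda x,y:(275+x/6.667-.4,176+y/6.667-.4)
for n,p in dict(farflap=(97,118),farbot=(275,68),nearbot=(300,185),nearflap=(122,218)).items(): print(n,onz(T,*g(*p),84).round(),onz(T,*g(*p),0).round())
for n,p,z in [('mouthfar0',(165,297),0),('mouthnear0',(290,292),0),('mouthnear84',(290,155),84),('farbot84',(130,85),80),('nearbot84',(252,75),80)]: print(n,onz(S,*k(*p),z).round())
# white masks lines of holder in top
im=T['image'].astype(int)[205:275,325:400]
m=((im.min(2)>110)&(im.max(2)-im.min(2)<50)).astype(np.uint8)
cs=max(cv2.findContours(m,0,1)[0],key=cv2.contourArea)
r=cv2.minAreaRect(cs);print(r); b=cv2.boxPoints(r)+[325,205]
for q in b: print(q,onz(T,*q,84).round())
# tumbler/garlic/rail
print('tumbler base side',onz(S,435*.7,412*.7,0).round(),'top',onz(T,394*.7,333*.7,89).round())
print('onion',onz(T,501*.7,267*.7,40).round(),'garlic',onz(T,345*.7,327*.7,30).round())
# rail bar: top view crop c scale 3.333 origin 190,160
c=lambda x,y:(190+x/3.333-.4,160+(y)/3.333-.4)
print('bar260',onz(T,*c(15,369-300),260).round(1),onz(T,*c(380,337-300),260).round(1))
print('bar175',onz(T,*c(30,380-300),175).round(1),onz(T,*c(365,358-300),175).round(1))
for p in [(60,462-300),(50,352-300),(377,440-300),(370,330-300)]: print('foot',onz(T,*c(*p),5).round())
# red box
hsv=cv2.cvtColor(T['image'],cv2.COLOR_RGB2HSV)
m=(((hsv[...,0]<12)|(hsv[...,0]>170))&(hsv[...,1]>120)&(hsv[...,2]>90)).astype(np.uint8);m[:,:165]=0;m[:,200:]=0
r=cv2.minAreaRect(np.argwhere(m)[:,::-1].astype(np.float32));print(r)
for q in cv2.boxPoints(r): print('mb',onz(T,*q,16).round())
E
```

```text
farflap [ 451. -276.   84.] [ 456. -286.    0.]
farbot [ 479. -372.   84.] [ 486. -388.    0.]
nearbot [ 416. -385.   84.] [ 419. -401.    0.]
nearflap [ 397. -289.   84.] [ 399. -300.    0.]
mouthfar0 [ 462. -293.    0.]
mouthnear0 [ 397. -298.    0.]
mouthnear84 [ 400. -303.   84.]
farbot84 [ 481. -370.   80.]
nearbot84 [ 417. -380.   80.]
((38.14887237548828, 32.311798095703125), (18.51343536376953, 28.332298278808594), 77.00537872314453)
[347.26403999 231.47752762] [ 457. -272.   84.]
[374.87078094 225.10673904] [ 482. -372.   84.]
[379.03370667 243.14606857] [ 417. -387.   84.]
[351.42696381 249.51685715] [ 393. -287.   84.]
tumbler base side [449.  24.   0.] top [448. -15.  89.]
onion [ 628. -291.   40.] garlic [465. 116.  30.]
bar260 [605.6 247.5 260. ] [ 642.3 -108.3  260. ]
bar175 [609.4 250.8 175. ] [637.3 -95.  175. ]
foot [544. 249.   5.]
foot [671. 265.   5.]
foot [ 574. -112.    5.]
foot [ 702. -103.    5.]
((179.00820922851562, 235.5901641845703), (14.340131759643555, 10.370986938476562), 39.80556869506836)
mb [439. 384.  16.]
mb [470. 361.  16.]
mb [436. 318.  16.]
mb [406. 341.  16.]
```

```bash
cat > d.py <<'E'
# d.py x y z [ax ay az yx yy yz]: shift (tool axes) and turn (units) to target; after=shift in the target frame
import sys; from h import *
a=list(map(float,sys.argv[1:])); p,r=tool(); w=np.array(a[:3])-p
print('at',p.round(1),'shift now',r.inv().apply(w).round(1),'len',np.linalg.norm(w).round())
if len(a)>3:
    z=np.array(a[3:6]);z/=np.linalg.norm(z);y=np.array(a[6:9]);y-=z*(y@z);y/=np.linalg.norm(y)
    t=R.from_matrix(np.c_[np.cross(y,z),y,z]); v=(r.inv()*t).as_rotvec()
    print('turn',(np.degrees(v)/6).round(2),'deg',np.degrees(np.linalg.norm(v)).round(1),'shift after turn',t.inv().apply(w).round(1))
s=ctrl.sense();print('q',s['joints'].round(2),'t',round(s['time_s'],2),'F',np.round(s['force'],1),'grip',round(s['grip_width'],3),round(s['grip_force'],1))
E
python3 d.py 400 -190 260 .2086 -.903 -.3746 .974 .225 0
```

```text
at [194.  487.6 230.8] shift now [-441.9 -553.4  -28.7] len 709.0
turn [  5.44 -10.39   8.08] deg 85.5 shift after turn [-291.8   48.2  644.1]
q [ 0.97  0.31  1.5   0.    1.33 -0.22] t 0.1 F [ 0.7  0.4 -0.1] grip 0.999 0.0
```

```bash
A='-22 -27.7 -1.4 0 0 0'
python3 -m inch '-22 -27.7 -1.4 0 0 0;-22 -27.7 -1.4 0 0 0;-22 -27.7 -1.4 0 0 0;-22 -27.7 -1.4 0 0 0;-22 -27.7 -1.4 0 0 0;-22 -27.7 -1.4 0 0 0;-22 -27.7 -1.4 0 0 0;-22 -27.7 -1.4 0 0 0;-22 -27.7 -1.4 0 0 0;-22 -27.7 -1.4 0 0 0' 1 60
python3 -m inch '-22 -27.7 -1.4 0 0 0;-22 -27.7 -1.4 0 0 0;-22 -27.7 -1.4 0 0 0;-22 -27.7 -1.4 0 0 0;-22 -27.7 -1.4 0 0 0;-22 -27.7 -1.4 0 0 0;-22 -27.7 -1.4 0 0 0;-22 -27.7 -1.4 0 0 0;-22 -27.7 -1.4 0 0 0;-22 -27.7 -1.4 0 0 0'
python3 -m inch '0 0 0 .39 -.74 .58;0 0 0 .39 -.74 .58;0 0 0 .39 -.74 .58;0 0 0 .39 -.74 .58;0 0 0 .39 -.74 .58;0 0 0 .39 -.74 .58;0 0 0 .39 -.74 .58;0 0 0 .39 -.74 .58;0 0 0 0 0 0;0 0 0 0 0 0'
python3 d.py 410 -213 68 .2086 -.903 -.3746 .974 .225 0
```

```text
time_s: 0.93
eef_pos: [296.0, 147.5, 245.3]
ee_rot: [0.0, 0.188, 0.982, 0.0]
force: [1.3, 0.6, -0.6]
grip_width: 1.002
grip_force: 0.0
time_s: 1.77
eef_pos: [398.1, -191.5, 259.1]
ee_rot: [-0.0, 0.189, 0.982, 0.0]
force: [0.9, 0.6, 0.6]
grip_width: 1.002
grip_force: 0.0
time_s: 2.6
eef_pos: [397.6, -189.5, 258.7]
ee_rot: [0.254, 0.396, 0.858, -0.206]
force: [-0.1, -0.4, -0.0]
grip_width: 1.002
grip_force: 0.0
at [ 397.6 -189.5  258.7] shift now [ 93.9  24.5 166.3] len 193.0
turn [ 2.4  -4.71  3.66] deg 38.6 shift after turn [167.2   6.8  95.3]
q [-0.5  -0.11  2.04 -0.57  0.72 -0.87] t 2.6 F [-0.1 -0.4 -0. ] grip 1.002 0.0
```

```bash

python3 -m inch '0 0 0 .4 -.78 .61;0 0 0 .4 -.78 .61;0 0 0 .4 -.78 .61;0 0 0 .4 -.78 .61;0 0 0 .4 -.78 .61;0 0 0 .4 -.78 .61;0 0 0 0 0 0;0 0 0 0 0 0;0 0 0 0 0 0;0 0 0 0 0 0'
python3 d.py 410 -213 68 .2086 -.903 -.3746 .974 .225 0
```

```text
time_s: 3.43
eef_pos: [395.8, -184.5, 280.1]
ee_rot: [0.371, 0.505, 0.714, -0.313]
force: [0.8, 0.0, 0.0]
grip_width: 1.0
grip_force: 0.0
at [ 395.8 -184.5  280.1] shift now [162.2  20.5 138.8] len 214.0
turn [ 0.31 -1.65  0.93] deg 11.5 shift after turn [185.    7.4 108.2]
q [-0.27 -0.02  2.09 -1.23  0.89  0.14] t 3.43 F [0.8 0.  0. ] grip 1.0 0.0
```

```bash

python3 -m inch '22 2.8 19 0 0 0;22 2.8 19 0 0 0;22 2.8 19 0 0 0;22 2.8 19 0 0 0;22 2.8 19 0 0 0;22 2.8 19 0 0 0;0 0 0 .1 -.55 .3;0 0 0 .1 -.55 .3;0 0 0 .1 -.55 .3;0 0 0 0 0 0'
python3 d.py 410 -213 68 .2086 -.903 -.3746 .974 .225 0
```

```text
time_s: 4.27
eef_pos: [430.5, -145.3, 208.0]
ee_rot: [0.35, 0.559, 0.677, -0.327]
force: [1.3, -0.5, -0.7]
grip_width: 0.999
grip_force: 0.0
at [ 430.5 -145.3  208. ] shift now [ 84.5 -23.9 130. ] len 157.0
turn [-0.78 -1.81  0.16] deg 11.9 shift after turn [106.8 -35.3 109.4]
q [-0.12  0.25  2.   -1.23  1.04  0.45] t 4.27 F [ 1.3 -0.5 -0.7] grip 0.999 0.0
```

```bash

python3 d.py 410 -213 155 .159 -.689 -.707 .974 .225 0
```

```text
at [ 430.5 -145.3  208. ] shift now [ 11.5 -28.4  83. ] len 88.0
turn [-0.79  2.02  0.  ] deg 13.0 shift after turn [ -5.9 -35.2  80.9]
q [-0.12  0.25  2.   -1.23  1.04  0.45] t 4.27 F [ 1.3 -0.5 -0.7] grip 0.999 0.0
```

```bash

python3 -m inch '0 0 0 -.27 .67 0;0 0 0 -.26 .67 0;0 0 0 -.26 .68 0;-1.5 -9 20 0 0 0;-1.5 -9 20 0 0 0;-1.5 -9 20 0 0 0;-1.5 -9 20 0 0 0;0 0 0 0 0 0;0 0 0 0 0 0;0 0 0 0 0 0'
python3 d.py 418.6 -248 119 .159 -.689 -.707 .974 .225 0
python3 - <<'E'
from h import *
c=cap('wrist'); cv2.imwrite('pics/w1.png',c['image'][:,:,::-1])
O=np.array([449,-380,42.]);zh=np.array([-.225,.974,0]);yh=np.array([.974,.225,0]);xh=np.array([0,0,1.])
P=[O+x*xh+y*yh+z*zh for x,y,z in [(42,-32,90),(42,32,90),(-42,-32,90),(-42,32,90),(42,-32,8),(42,32,8),(56,-25,103),(56,25,103)]]
print(proj(c,P).round())
E
```

```text
time_s: 5.1
eef_pos: [408.3, -213.2, 155.7]
ee_rot: [0.299, 0.575, 0.723, -0.238]
force: [-0.8, 1.0, 0.6]
grip_width: 0.997
grip_force: 0.0
at [ 408.3 -213.2  155.7] shift now [ 0.3  2.2 51.5] len 52.0
turn [-0.   -0.01  0.  ] deg 0.1 shift after turn [ 0.3  2.2 51.5]
q [-0.42  0.19  2.12 -1.17  0.66  0.26] t 5.1 F [-0.8  1.   0.6] grip 0.997 0.0
[[247. 215.]
 [329. 215.]
 [252. 130.]
 [324. 130.]
 [256. 250.]
 [320. 250.]
 [254. 225.]
 [323. 225.]]
```

View pics/w1.png

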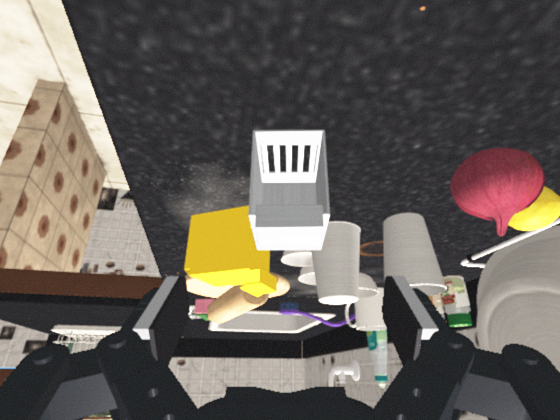

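The wrist view shows the holder's mouth with its front-wall corners at (252,131) and (325,131). The predictions were (252,130) and (324,130), so I go in.

```bash

python3 -m inch '0 .3 19 0 0 0;0 .3 19 0 0 0;0 .3 19 0 0 0;0 .3 19 0 0 0;0 .3 19 0 0 0;0 .3 19 0 0 0;0 .2 19 0 0 0;0 .2 18 0 0 0;0 0 0 0 0 0;0 0 0 0 0 0'
python3 -m inch '0 0 0 0 0 0;0 0 0 0 0 0;0 0 0 0 0 0;0 0 0 0 0 0;0 0 0 0 0 0;0 0 0 0 0 0;0 0 0 0 0 0;0 0 0 0 0 0;0 0 0 0 0 0;0 0 0 0 0 0' 0 60
python3 d.py 434.5 -317 48.6 .159 -.689 -.707 .974 .225 0
```

```text
time_s: 5.98
eef_pos: [450.8, -309.3, 85.4]
ee_rot: [0.267, 0.586, 0.73, -0.228]
force: [-0.3, 1.0, -0.2]
grip_width: 0.999
grip_force: 0.0
time_s: 6.82
eef_pos: [451.7, -310.3, 87.7]
ee_rot: [0.27, 0.586, 0.729, -0.228]
force: [-1.0, 0.2, 12.0]
grip_width: 0.562
grip_force: 63.5
at [ 451.7 -310.3   87.7] shift now [ 23.8 -17.6  31.5] len 43.0
turn [-0.23 -0.61 -0.01] deg 3.9 shift after turn [ 25.7 -18.3  29.5]
q [-0.6   0.44  1.95 -1.23  0.52  0.23] t 6.82 F [-1.   0.2 12. ] grip 0.562 63.5
```

```bash

python3 -m inch '0 0 0 0 0 0;0 0 0 0 0 0;0 0 0 0 0 0;0 0 0 0 0 0;0 0 -20 0 0 0;0 0 -20 0 0 0;0 0 -20 0 0 0;0 0 -20 0 0 0;0 0 0 0 0 0;0 0 0 0 0 0' 1 40
python3 d.py 424 -265 148 .1125 -.487 -.866 .974 .225 0
```

```text
time_s: 7.65
eef_pos: [441.0, -257.8, 145.7]
ee_rot: [0.268, 0.586, 0.73, -0.228]
force: [1.0, -1.3, -1.1]
grip_width: 1.002
grip_force: 0.0
at [ 441.  -257.8  145.7] shift now [ -3.9 -18.2   0.9] len 19.0
turn [-0.24  1.86 -0.03] deg 11.3 shift after turn [ -3.9 -18.2  -0.4]
q [-0.5   0.28  1.98 -1.02  0.64  0.06] t 7.65 F [ 1.  -1.3 -1.1] grip 1.002 0.0
```

```bash

python3 -m inch '0 0 0 -.12 .93 0;0 0 0 -.12 .93 0;-4 -9 0 0 0 0;0 -9 0 0 0 0;0 0 0 0 0 0;0 0 0 0 0 0;0 0 0 0 0 0;0 0 0 0 0 0;0 0 0 0 0 0;0 0 0 0 0 0'
python3 d.py 424 -265 148 .1125 -.487 -.866 .974 .225 0
python3 - <<'E'
from h import *
c=cap('wrist'); cv2.imwrite('pics/w2.png',c['image'][:,:,::-1])
O=np.array([449,-380,42.]);zh=np.array([-.225,.974,0]);yh=np.array([.974,.225,0]);xh=np.array([0,0,1.])
P=[O+x*xh+y*yh+z*zh for x,y,z in [(-42,-32,90),(-42,32,90),(42,-32,8),(42,32,8),(56,-25,103),(56,25,103)]]
print(proj(c,P).round())
import pickle;pickle.dump(c,open('c2.pkl','wb'))
E
```

```text
time_s: 8.48
eef_pos: [423.1, -265.4, 147.1]
ee_rot: [0.213, 0.601, 0.75, -0.175]
force: [0.4, 0.0, -0.3]
grip_width: 0.996
grip_force: 0.0
at [ 423.1 -265.4  147.1] shift now [-0.3  1.  -0.9] len 1.0
turn [-0.1   0.33 -0.03] deg 2.1 shift after turn [-0.3  1.  -0.9]
q [-0.61  0.23  1.96 -0.67  0.63 -0.34] t 8.48 F [ 0.4  0.  -0.3] grip 0.996 0.0
[[247. 131.]
 [326. 131.]
 [248. 273.]
 [325. 273.]
 [244. 216.]
 [327. 216.]]
```

View pics/w2.png

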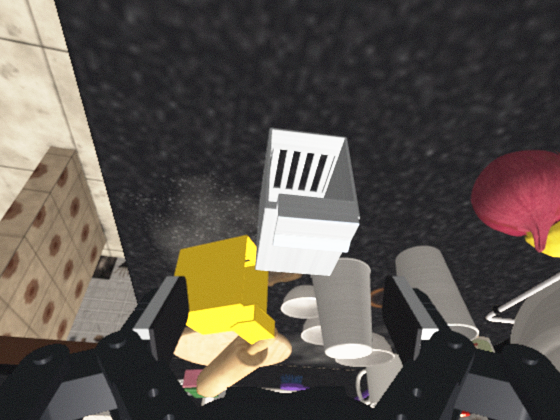

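The holder has shifted and turned. Its front-wall mouth corners are now at (272,130) and (346,137), and the lower back edge runs from (257,269) to (333,275).

```bash
python3 - <<'E'
from h import *
import pickle
c=pickle.load(open('c2.pkl','rb'))
A,B=onz(c,272,130,0),onz(c,346,137,0); C,D=onz(c,257,269,82),onz(c,333,275,82)
print(A,B,C,D,np.linalg.norm(B-A),np.linalg.norm(D-C))
m=(A+B)/2;n=(C+D)/2;v=(m-n)[:2];print(np.linalg.norm(v),v/np.linalg.norm(v))
for P,Q in((A,B),(C,D)): w=(Q-P)[:2];print(w/np.linalg.norm(w))
z=v/np.linalg.norm(v);print('origin',m[:2]-90*z,n[:2]-5*z)
E
```

```text
[ 417.4256466  -294.24525613    0.        ] [ 478.09891932 -287.77993036    0.        ] [ 422.54730232 -374.9155574    82.        ] [ 487.71369981 -370.38762882   82.        ] 61.0167719571254 65.323514134667
81.9708297873761 [-0.08988829  0.99595185]
[0.99437041 0.10595981]
[0.99759479 0.06931545]
origin [ 455.85222948 -380.64826006] [ 455.57994254 -377.63135237]
```

```bash

python3 d.py 445 -261 132 .045 -.498 -.866 .996 .09 0
```

```text
at [ 423.1 -265.4  147.1] shift now [ 7.5 22.5 13. ] len 27.0
turn [0.57 0.33 1.09] deg 7.6 shift after turn [ 9.6 22.2 11.9]
q [-0.61  0.23  1.96 -0.67  0.63 -0.34] t 8.53 F [ 0.4 -0.  -0.7] grip 0.998 0.0
```

```bash

python3 -m inch '0 0 0 .28 .16 .54;0 0 0 .29 .17 .55;4.8 11.1 6 0 0 0;4.8 11.1 6 0 0 0;0 0 10 0 0 0;0 0 10 0 0 0;0 0 10 0 0 0;0 0 0 0 0 0;0 0 0 0 0 0;0 0 0 0 0 0'
python3 d.py 449.5 -310.8 45.5 .045 -.498 -.866 .996 .09 0
```

```text
time_s: 9.37
eef_pos: [446.0, -276.4, 106.3]
ee_rot: [0.191, 0.652, 0.713, -0.175]
force: [0.3, 0.8, -0.1]
grip_width: 1.003
grip_force: 0.0
at [ 446.  -276.4  106.3] shift now [ 0.5  0.4 69.9] len 70.0
turn [ 0.    0.   -0.01] deg 0.1 shift after turn [ 0.5  0.4 69.9]
q [-0.59  0.38  1.88 -0.69  0.66 -0.17] t 9.37 F [ 0.3  0.8 -0.1] grip 1.003 0.0
```

```bash

python3 -m inch '0 0 10 0 0 0;0 0 10 0 0 0;0 0 10 0 0 0;0 0 10 0 0 0;0 0 10 0 0 0;0 0 10 0 0 0;0 0 10 0 0 0;0 0 0 0 0 0;0 0 0 0 0 0;0 0 0 0 0 0'
python3 d.py 449.5 -310.8 45.5 .045 -.498 -.866 .996 .09 0
python3 -m inch '0 0 0 0 0 0;0 0 0 0 0 0;0 0 0 0 0 0;0 0 0 0 0 0;0 0 0 0 0 0;0 0 0 0 0 0;0 0 0 0 0 0;0 0 0 0 0 0;0 0 0 0 0 0;0 0 0 0 0 0' 0 60
python3 d.py 449.5 -310.8 45.5 .045 -.498 -.866 .996 .09 0
```

```text
time_s: 10.2
eef_pos: [449.5, -311.1, 45.6]
ee_rot: [0.191, 0.652, 0.713, -0.175]
force: [-0.3, -0.8, 0.3]
grip_width: 1.002
grip_force: 0.0
at [ 449.5 -311.1   45.6] shift now [ 0.3  0.  -0. ] len 0.0
turn [ 0.    0.   -0.01] deg 0.1 shift after turn [ 0.3  0.  -0. ]
q [-0.64  0.52  1.87 -0.82  0.53 -0.06] t 10.2 F [-0.3 -0.8  0.3] grip 1.002 0.0
time_s: 11.03
eef_pos: [449.7, -311.2, 46.1]
ee_rot: [0.192, 0.652, 0.713, -0.175]
force: [-0.1, 1.7, 6.1]
grip_width: 0.741
grip_force: 65.9
at [ 449.7 -311.2   46.1] shift now [ 0.7 -0.2  0.3] len 1.0
turn [ 0.01  0.01 -0.01] deg 0.1 shift after turn [ 0.7 -0.2  0.3]
q [-0.64  0.52  1.87 -0.82  0.53 -0.06] t 11.03 F [-0.1  1.7  6.1] grip 0.741 65.9
```

```bash

python3 d.py 465 -235 220 .433 .75 -.5 .866 -.5 0
```

```text
at [ 449.7 -311.2   46.1] shift now [ -22.6   22.3 -187.8] len 190.0
turn [-1.66 14.49  6.27] deg 95.3 shift after turn [187.4 -24.9 -23.2]
q [-0.64  0.52  1.87 -0.82  0.53 -0.06] t 11.03 F [-0.1  1.7  6.1] grip 0.741 65.9
```

```bash

python3 -m inch '-2.3 2.2 -18.8 0 0 0;-2.3 2.2 -18.8 0 0 0;-2.3 2.2 -18.8 0 0 0;-2.3 2.2 -18.8 0 0 0;-2.3 2.2 -18.8 0 0 0;-2.3 2.2 -18.8 0 0 0;-2.3 2.2 -18.8 0 0 0;-2.3 2.2 -18.8 0 0 0;-2.3 2.2 -18.8 0 0 0;-2.3 2.2 -18.8 0 0 0'
python3 -m inch '0 0 0 -.11 .966 .418;0 0 0 -.11 .966 .418;0 0 0 -.11 .966 .418;0 0 0 -.11 .966 .418;0 0 0 -.11 .966 .418;0 0 0 -.11 .966 .418;0 0 0 -.11 .966 .418;0 0 0 -.11 .966 .418;0 0 0 -.11 .966 .418;0 0 0 0 0 0'
python3 d.py 468 -233 120 .433 .75 -.5 .866 -.5 0
```

```text
time_s: 11.87
eef_pos: [464.3, -234.6, 220.2]
ee_rot: [0.191, 0.652, 0.713, -0.174]
force: [0.7, -0.5, -1.6]
grip_width: 0.744
grip_force: 66.3
time_s: 12.7
eef_pos: [463.6, -236.8, 218.2]
ee_rot: [-0.08, 0.775, 0.593, 0.204]
force: [-0.8, -0.1, -2.1]
grip_width: 0.736
grip_force: 66.4
at [ 463.6 -236.8  218.2] shift now [-36.1  -8.5  91.1] len 98.0
turn [-0.67  5.75  2.44] deg 37.7 shift after turn [-82.3   2.   53.9]
q [-0.91  0.34  1.56  0.42  1.42 -0.74] t 12.7 F [-0.8 -0.1 -2.1] grip 0.736 66.4
```

```bash

python3 -m inch '0 0 0 -.11 .96 .41;0 0 0 -.11 .96 .41;0 0 0 -.11 .96 .41;0 0 0 -.11 .96 .41;0 0 0 -.11 .96 .41;0 0 0 -.11 .96 .41;0 0 0 0 0 0;0 0 0 0 0 0;0 0 0 0 0 0;0 0 0 0 0 0'
python3 d.py 468 -233 74 .433 .75 -.5 .866 -.5 0
```

```text
time_s: 13.53
eef_pos: [464.9, -234.8, 220.4]
ee_rot: [-0.248, 0.75, 0.437, 0.43]
force: [0.5, -0.2, -1.5]
grip_width: 0.741
grip_force: 66.4
at [ 464.9 -234.8  220.4] shift now [-124.7    1.2   76.8] len 146.0
turn [-0.03  0.07  0.06] deg 0.6 shift after turn [-125.3    1.8   75.9]
q [-1.09  0.52  1.58  0.83  1.72 -0.74] t 13.53 F [ 0.5 -0.2 -1.5] grip 0.741 66.4
```

```bash

python3 -m inch '-15 .1 9.2 0 0 0;-15 .1 9.2 0 0 0;-15 .1 9.2 0 0 0;-15 .1 9.2 0 0 0;-15 .1 9.2 0 0 0;-15 .1 9.2 0 0 0;-15 .1 9.2 0 0 0;-15 .1 9.2 0 0 0;0 0 0 0 0 0;0 0 0 0 0 0'
python3 d.py 468 -233 68 .433 .75 -.5 .866 -.5 0
python3 - <<'E'
from h import *
c=cap('side'); cv2.imwrite('pics/s2.png',cv2.resize(c['image'][130:270,230:430,::-1],(800,560),interpolation=cv2.INTER_CUBIC))
E
```

```text
time_s: 14.37
eef_pos: [467.3, -232.8, 79.5]
ee_rot: [-0.249, 0.75, 0.436, 0.431]
force: [1.1, -0.3, -0.7]
grip_width: 0.744
grip_force: 66.4
at [ 467.3 -232.8   79.5] shift now [-9.8  0.7  5.9] len 11.0
turn [-0.03  0.05  0.04] deg 0.4 shift after turn [-9.8  0.7  5.9]
q [-1.08  0.75  1.64  0.82  1.52 -0.95] t 14.37 F [ 1.1 -0.3 -0.7] grip 0.744 66.4
```

View pics/s2.png

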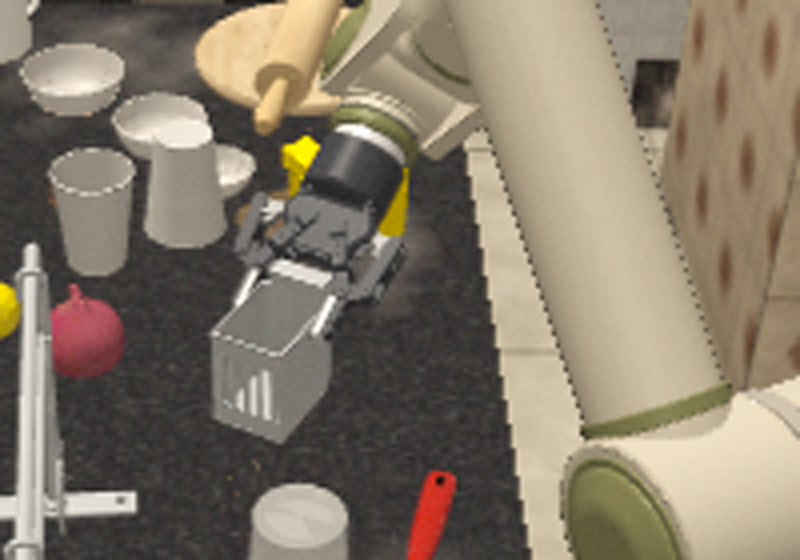

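The side view shows the holder upright in the fingers, front towards the camera, just above the worktop.

```bash

python3 -m inch '-1.6 0 1 0 0 0;-1.6 0 1 0 0 0;-1.6 0 1 0 0 0;-1.6 0 1 0 0 0;-1.6 0 1 0 0 0;0 0 0 0 0 0;0 0 0 0 0 0;0 0 0 0 0 0;0 0 0 0 0 0;0 0 0 0 0 0'
```

```text
time_s: 15.25
eef_pos: [467.3, -232.8, 69.7]
ee_rot: [-0.249, 0.75, 0.435, 0.432]
force: [1.2, 0.5, 2.0]
grip_width: 0.741
grip_force: 66.3
```

```bash

python3 -m inch '-.9 0 .5 0 0 0;0 0 0 0 0 0;0 0 0 0 0 0;0 0 0 0 0 0;0 0 0 0 0 0;0 0 0 0 0 0;0 0 0 0 0 0;0 0 0 0 0 0;0 0 0 0 0 0;0 0 0 0 0 0'
python3 -m inch '0 0 0 0 0 0;0 0 0 0 0 0;0 0 0 0 0 0;0 0 0 0 0 0;0 0 -10 0 0 0;0 0 -15 0 0 0;0 0 -15 0 0 0;0 0 -20 0 0 0;0 0 -20 0 0 0;0 0 -20 0 0 0' 1 40
python3 -m inch '20 0 0 0 0 0;25 0 0 0 0 0;25 0 0 0 0 0;0 0 0 0 -1 0;0 0 0 0 -1 0;0 0 0 0 -1 0;0 0 0 0 -1 0;0 0 0 0 -1 0;0 0 0 0 -1 0;0 0 0 0 -1 0'
python3 d.py 470 -230 230 0 0 -1 .866 -.5 0
```

```text
time_s: 16.08
eef_pos: [467.2, -232.9, 69.6]
ee_rot: [-0.249, 0.749, 0.435, 0.432]
force: [-3.1, -1.2, 9.5]
grip_width: 0.739
grip_force: 67.1
time_s: 16.92
eef_pos: [423.3, -308.9, 119.7]
ee_rot: [-0.249, 0.75, 0.435, 0.431]
force: [-0.0, -1.0, 0.4]
grip_width: 1.001
grip_force: 0.0
time_s: 17.75
eef_pos: [441.3, -278.0, 180.4]
ee_rot: [-0.074, 0.855, 0.496, 0.132]
force: [-0.2, 0.5, -0.5]
grip_width: 0.998
grip_force: 0.0
at [ 441.3 -278.   180.4] shift now [ 68.2   1.1 -30.6] len 75.0
turn [ 0.03 -2.91  0.03] deg 17.4 shift after turn [ 55.9   0.8 -49.6]
q [-0.93  0.38  1.58  0.29  1.32 -0.5 ] t 17.75 F [-0.2  0.5 -0.5] grip 0.998 0.0
```

```bash

python3 -m inch '0 0 0 0 -.97 0;0 0 0 0 -.97 0;0 0 0 0 -.97 0;10 0 -20 0 0 0;10 0 -20 0 0 0;0 0 -20 0 0 0;0 0 -20 0 0 0;0 0 0 0 0 0;0 0 0 0 0 0;0 0 0 0 0 0'
python3 - <<'E'
from h import *
import pickle
c=cap('wrist','w3');pickle.dump(c,open('c3.pkl','wb'))
O=np.array([470,-230,0.]);xh=np.array([-.5,-.866,0]);yh=np.array([.866,-.5,0]);zh=np.array([0,0,1.])
P=[O+x*xh+y*yh+z*zh for x,y,z in [(-42,-32,90),(-42,32,90),(42,32,90),(42,-32,90),(56,-25,103),(56,25,103)]]
print(proj(c,P).round(),tool()[0])
E
```

```text
time_s: 18.58
eef_pos: [450.7, -260.2, 258.9]
ee_rot: [-0.001, 0.865, 0.501, 0.002]
force: [0.3, -0.2, -0.3]
grip_width: 0.999
grip_force: 0.0
[[251. 101.]
 [324. 101.]
 [321. 194.]
 [253. 194.]
 [260. 212.]
 [314. 212.]] [ 450.72205617 -260.09155273  258.57479675]
```

View pics/w3.png

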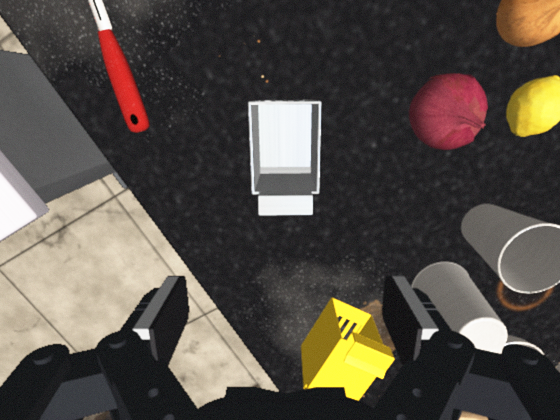

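The wrist view shows the mouth corners at (249,101), (321,101), (319,193) and (251,193). That is within 2 px of prediction, so the holder stands upright where I meant it to. Next is the regrasp from above.

```bash
python3 d.py 468.5 -229 53 0 0 -1 .866 -.5 0
```

```text
at [ 450.7 -260.1  258.6] shift now [ 34.6  -0.  205.8] len 209.0
turn [-0.   -0.05  0.03] deg 0.4 shift after turn [ 3.580e+01 -2.000e-01  2.056e+02]
q [-0.75  0.28  1.46  0.01  1.39 -0.23] t 18.63 F [-1.7 -0.5 -0.4] grip 0.999 0.0
```

```bash

python3 -m inch '17 0 20 0 0 0;18 0 20 0 0 0;0 0 20 0 0 0;0 0 20 0 0 0;0 0 25 0 0 0;0 0 25 0 0 0;0 0 25 0 0 0;0 0 25 0 0 0;0 0 26 0 0 0;0 0 0 0 0 0'
python3 -m inch '0 0 0 0 0 0;0 0 0 0 0 0;0 0 0 0 0 0;0 0 0 0 0 0;0 0 0 0 0 0;0 0 0 0 0 0;0 0 0 0 0 0;0 0 0 0 0 0;0 0 0 0 0 0;0 0 0 0 0 0' 0 60
python3 d.py 468.5 -229 53 0 0 -1 .866 -.5 0
```

```text
time_s: 19.47
eef_pos: [466.8, -227.1, 48.8]
ee_rot: [-0.005, 0.865, 0.501, 0.001]
force: [-0.1, 0.5, -0.2]
grip_width: 1.002
grip_force: 0.0
time_s: 20.3
eef_pos: [470.0, -229.4, 55.0]
ee_rot: [0.0, 0.865, 0.502, 0.003]
force: [-1.0, 0.3, 6.6]
grip_width: 0.742
grip_force: 67.3
at [ 470.  -229.4   55. ] shift now [-0.4 -1.5  2. ] len 3.0
turn [ 0.04 -0.05  0.03] deg 0.4 shift after turn [-0.4 -1.5  2. ]
q [-0.68  0.52  1.71  0.01  0.91 -0.17] t 20.3 F [-1.   0.3  6.6] grip 0.742 67.3
```

```bash

python3 -m inch '0 0 -20 0 0 0;0 0 -30 0 0 0;0 0 -30 0 0 0;0 0 -30 0 0 0;0 0 -30 0 0 0;0 0 -30 0 0 0;0 0 -30 0 0 0;0 0 -30 0 0 0;0 0 -5 0 0 -1.1;0 0 0 0 0 -1.1'
python3 -m inch '0 0 0 0 0 -1.1;0 0 0 0 0 -1.1;0 0 0 0 0 -1.1;0 0 0 0 0 -1.1;0 0 0 0 0 -1.1;0 0 0 0 0 -1.1;0 0 0 0 0 -1.1;0 0 0 0 0 -1.1;0 0 0 0 0 -1.1;0 0 0 0 0 -1.1'
python3 d.py 510 75 290 0 0 -1 -.096 .995 0
```

```text
time_s: 21.13
eef_pos: [468.9, -230.1, 291.4]
ee_rot: [0.002, 0.8, 0.6, 0.003]
force: [0.7, 0.8, -1.7]
grip_width: 0.736
grip_force: 66.5
time_s: 21.97
eef_pos: [468.3, -229.7, 288.9]
ee_rot: [0.001, 0.344, 0.939, 0.003]
force: [0.6, 0.3, -0.7]
grip_width: 0.741
grip_force: 66.5
at [ 468.3 -229.7  288.9] shift now [1.651e+02 2.594e+02 2.000e-01] len 308.0
turn [ 0.05  0.03 -7.63] deg 45.8 shift after turn [-70.8 299.2  -1.1]
q [-0.68  0.27  1.41  0.01  1.47 -1.55] t 21.97 F [ 0.6  0.3 -0.7] grip 0.741 66.5
```

```bash

python3 -m inch '0 0 0 0 0 -1.1;0 0 0 0 0 -1.1;0 0 0 0 0 -1.1;0 0 0 0 0 -1.1;0 0 0 0 0 -1.1;0 0 0 0 0 -1.1;0 0 0 0 0 -1;0 20 0 0 0 0;0 30 0 0 0 0;0 30 0 0 0 0'
python3 -m inch '-10 30 0 0 0 0;-10 30 0 0 0 0;-10 30 0 0 0 0;-10 30 0 0 0 0;-10 30 0 0 0 0;-10 30 0 0 0 0;-10 30 0 0 0 0;0 10 0 0 0 0;0 0 0 0 0 0;0 0 0 0 0 0'
python3 d.py 510 75 290 0 0 -1 -.096 .995 0
python3 - <<'E'
from h import *
import pickle
c=cap('wrist','w4');s=cap('side');t=cap('top');pickle.dump((c,s,t),open('c4.pkl','wb'))
rx=np.array([.995,.096,0]);ry=np.array([-.096,.995,0]);B=np.array([623.5,72,260])
print('bar',proj(c,[B+k*ry for k in(-90,-60,60,90)]).round())
cv2.imwrite('pics/s4.png',np.hstack([cv2.resize(s['image'][140:340,200:350,::-1],(400,533)),cv2.resize(t['image'][150:210,190:310,::-1],(400,533//2*2//2))]) if 0 else cv2.resize(s['image'][150:360,190:350,::-1],(457,600),interpolation=cv2.INTER_CUBIC))
E
```

```text
time_s: 22.8
eef_pos: [461.0, -149.4, 288.9]
ee_rot: [0.002, -0.043, 0.999, 0.002]
force: [1.6, -0.5, -0.7]
grip_width: 0.739
grip_force: 66.5
time_s: 23.63
eef_pos: [511.8, 75.0, 290.1]
ee_rot: [0.002, -0.044, 0.999, 0.002]
force: [-0.2, -1.4, -1.0]
grip_width: 0.743
grip_force: 66.6
at [511.8  75.  290.1] shift now [1.8 0.1 0.1] len 2.0
turn [ 0.03  0.04 -0.08] deg 0.5 shift after turn [1.8 0.1 0.1]
q [-0.08  0.26  1.42  0.    1.46 -1.74] t 23.63 F [-0.2 -1.4 -1. ] grip 0.743 66.6
bar [[129. 403.]
 [175. 403.]
 [356. 401.]
 [401. 401.]]
```

View pics/w4.png

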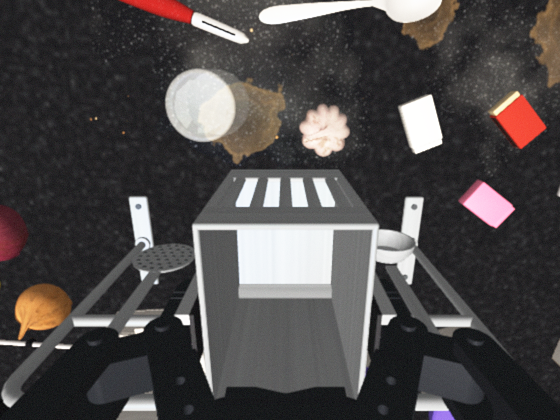

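The wrist view shows the holder held with its back to the rail, and the top bar as a bright strip near v≈402 at u≈140 and u≈430, as predicted. I'll measure that strip finely.

```bash
python3 - <<'E'
from h import *
import pickle
c,s,t=pickle.load(open('c4.pkl','rb'))
g=c['image'].astype(int).sum(2)//3
for u in (125,135,145,425,435,445): print(u,g[384:420,u])
pts=[]
for u in (130,140,420,430,440):
    k=np.argwhere(g[388:416,u-1:u+2].mean(1)>110).ravel()+388
    if len(k): print(u,k.min(),k.max(),onz(c,u,(k.min()+k.max())/2,261).round(1))
# top view bar: columns
g=t['image'].astype(int).min(2)
for u in (215,225,245,255,265):
    print(u,g[170:190,u])
E
```

```text
125 [ 58  57  51  59  55  52  59  54  59  57  56  57  56  50  37  25  23  23
  23  42  92 168 233 246 240 239 215 125 120 124 121 118 122 124 128 129]
135 [ 61  57  58  59  55  59  56  56  57  56  61  79  95 103 113 133 152 170
 189 206 225 237 242 242 239 239 212 128 125 119 124 123 127 128 125 126]
145 [ 56  57  58  57  57  56  57  59  96 118  89  92  93  99 118 131 151 172
 189 206 224 238 243 242 239 238 212 132 119 121 127 124 124 125 123 124]
425 [ 71  71  66  71  71  68  69  69  80  91  87  93  92 104 120 137 153 174
 189 204 215 223 226 230 235 242 218  70  25  38  32  32  30  31  33  43]
435 [ 72  71  67  69  68  73  67  72  68  69  67  80  99 103 122 135 154 175
 191 203 216 222 227 231 235 239 224 168 162 166 164 168 170 167 171 171]
445 [ 66  71  76  69  71  75  70  68  65  66  69  72  68  59  43  33  33  26
  30  55 110 168 217 234 237 240 229 179 173 175 174 176 175 177 175 178]
130 399 415 [634.  -16.8 261. ]
140 398 415 [633.1 -10.2 261. ]
420 398 410 [615.4 174.2 261. ]
430 398 410 [614.8 180.8 261. ]
440 398 415 [616.4 187.9 261. ]
215 [ 42  42  37  45  39  42  36 164 217 163 178 189 196 201 202 212 213 211
 213 220]
225 [ 44  46  46  49  43  30 149 239 228 141  58 133 178 193 193 200 206 211
 212 213]
245 [ 41  41  43  39  46 170 237 188  74  54 178 236 174 133 175 186 192 200
 202 208]
255 [ 38  42  39  28 155 239 222 125  22 157 233 192 127 170 182 189 198 198
 207 208]
265 [ 47  45  38 111 215 238 152  37 113 217 234 135  44  44  44  40  46  40
  47  46]
```

```bash
python3 - <<'E'
from h import *
import pickle
c=pickle.load(open('c4.pkl','rb'))[0]
A,B=onz(c,140,402.8,260),onz(c,430,402.6,260)
w=B-A;w/=np.linalg.norm(w);print(A.round(1),B.round(1),w.round(4),np.degrees(np.arctan2(-w[0],w[1])))
p,r=tool();rx=np.array([w[1],-w[0],0]);print('tool y',r.apply([0,1,0]).round(4),'TCP to bar along rail x',((A-p)@rx).round(1), 'TCP y in rail',(p-np.array([623.5,72,260]))@w)
E
```

```text
[631.  -10.5 260. ] [614.7 181.1 260. ] [-0.0846  0.9964  0.    ] 4.851350013492674
tool y [-0.0856  0.9963  0.0032] TCP to bar along rail x 111.4 TCP y in rail 11.412813440337432
```

```bash
python3 - <<'E'
from h import *
import pickle
c=pickle.load(open('c4.pkl','rb'))[0]
g=c['image'].astype(int).sum(2)//3
print(g[212:234,285], g[226,185:205], g[226,365:390])
p,r=tool();
w=np.array([-.0846,.9964,0]);rx=np.array([.9964,.0846,0])
for u,v in((197,224),(377,224),(285,222),(285,228)): 
  q=onz(c,u,v,325)-p; print(u,v,(q@rx).round(1),(q@w).round(1))
E
```

```text
[ 90  93  95  92  93  95  92  93  93  90  92 129 180 215 233 237 233 238
 244 246 248 247] [ 33  33  31  32  29  33  73 176 234 237 236 235 235 236 235 235 237 236
 235 236] [229 229 229 230 228 231 228 230 230 231 231 232 220 181 100  47  41  44
  44  41  43  43  42  40  35]
197 224 -41.6 -28.5
377 224 -41.7 32.1
285 222 -42.4 1.1
285 228 -40.2 1.1
```

```bash

python3 -m inch '-10 -2 0 0 0 0;-10 -2 0 0 0 0;-10 -2 0 0 0 0;-10 -2 0 0 0 0;-10 -2 0 0 0 0;-6 0 0 0 0 0;-5 0 0 0 0 0;0 0 0 0 0 0;0 0 0 0 0 0;0 0 0 0 0 0'
python3 -m inch '0 0 6 0 0 0;0 0 6 0 0 0;0 0 6 0 0 0;0 0 6 0 0 0;0 0 6 0 0 0;0 0 6 0 0 0;0 0 6 0 0 0;0 0 6 0 0 0;0 0 0 0 0 0;0 0 0 0 0 0'
python3 d.py 573 70 219 0 0 -1 -.0846 .9964 0
python3 - <<'E'
from h import *
c=cap('side'); cv2.imwrite('pics/s5.png',cv2.resize(c['image'][170:310,180:330,::-1],(640,597),interpolation=cv2.INTER_CUBIC))
E
```

```text
time_s: 24.62
eef_pos: [573.3, 70.5, 290.4]
ee_rot: [0.002, -0.044, 0.999, 0.002]
force: [0.2, -0.7, -1.2]
grip_width: 0.743
grip_force: 66.6
time_s: 25.45
eef_pos: [573.8, 70.7, 242.0]
ee_rot: [0.002, -0.044, 0.999, 0.002]
force: [0.2, -0.3, -1.2]
grip_width: 0.74
grip_force: 66.6
at [573.8  70.7 242. ] shift now [ 1.  -0.7 23. ] len 23.0
turn [0.03 0.04 0.02] deg 0.3 shift after turn [ 0.9 -0.6 23. ]
q [-0.08  0.42  1.32  0.    1.4  -1.74] t 25.45 F [ 0.2 -0.3 -1.2] grip 0.74 66.6
```

View pics/s5.png

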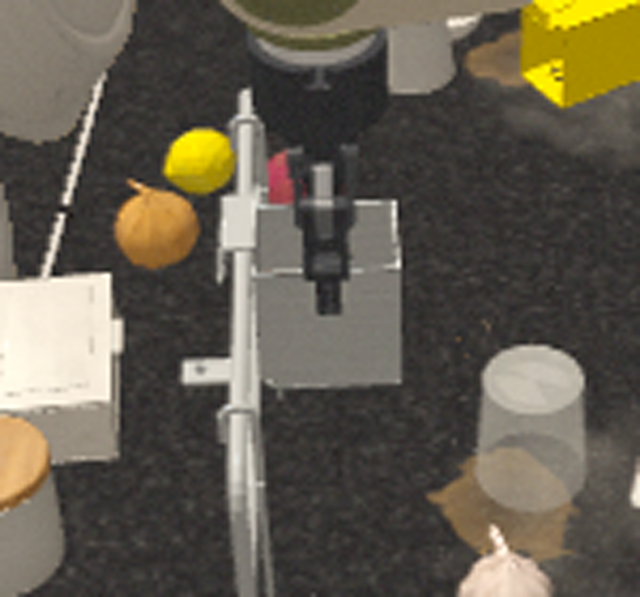

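The side view shows the flap straddling the bar at (238,222), with the ladle and skimmer clear of it and no contact force. I'll lower it the rest of the way.

```bash

python3 -m inch '0 0 5 0 0 0;0 0 5 0 0 0;0 0 4 0 0 0;0 0 3 0 0 0;0 0 2 0 0 0;0 0 0 0 0 0;0 0 0 0 0 0;0 0 0 0 0 0;0 0 0 0 0 0;0 0 0 0 0 0'
python3 -m inch '0 0 1 0 0 0;0 0 1 0 0 0;0 0 1 0 0 0;0 0 0 0 0 0;0 0 0 0 0 0;0 0 0 0 0 0;0 0 0 0 0 0;0 0 0 0 0 0;0 0 0 0 0 0;0 0 0 0 0 0'
```

```text
time_s: 26.33
eef_pos: [574.0, 70.8, 223.4]
ee_rot: [0.002, -0.044, 0.999, 0.002]
force: [0.4, -0.6, -2.1]
grip_width: 0.744
grip_force: 66.6
time_s: 27.17
eef_pos: [574.0, 70.7, 220.3]
ee_rot: [0.002, -0.044, 0.999, 0.002]
force: [1.3, -0.8, -1.2]
grip_width: 0.738
grip_force: 66.6
```

```bash

python3 -m inch '-1 0 0 0 0 0;-1 0 0 0 0 0;0 0 .7 0 0 0;0 0 .7 0 0 0;0 0 0 0 0 0;0 0 0 0 0 0;0 0 0 0 0 0;0 0 0 0 0 0;0 0 0 0 0 0;0 0 0 0 0 0'
```

```text
time_s: 28.0
eef_pos: [574.9, 71.0, 218.8]
ee_rot: [0.001, -0.044, 0.999, 0.002]
force: [-7.3, -0.2, 1.7]
grip_width: 0.741
grip_force: 67.1
```

```bash

python3 -m inch '0 0 .8 0 0 0;0 0 0 0 0 0;0 0 0 0 0 0;0 0 0 0 0 0;0 0 0 0 0 0;0 0 0 0 0 0;0 0 0 0 0 0;0 0 0 0 0 0;0 0 0 0 0 0;0 0 0 0 0 0'
python3 -m inch '0 0 0 0 0 0;0 0 0 0 0 0;0 0 0 0 0 0;0 0 0 0 0 0;0 0 0 0 0 0;0 0 0 0 0 0;0 0 0 0 0 0;0 0 0 0 0 0;0 0 -5 0 0 0;0 0 -10 0 0 0' 1 40
python3 -m inch '0 0 -20 0 0 0;0 0 -30 0 0 0;0 0 -30 0 0 0;20 0 -20 0 0 0;30 0 0 0 0 0;30 0 0 0 0 0;30 0 0 0 0 0;0 0 0 0 0 0;0 0 0 0 0 0;0 0 0 0 0 0'
python3 d.py 438 351 120 0 0 -1 -.793 .609 0
python3 - <<'E'
from h import *
import pickle
c=cap('wrist','w6');s=cap('side');pickle.dump((c,s),open('c6.pkl','wb'))
cv2.imwrite('pics/ws6.png',np.hstack([cv2.resize(c['image'][:,:,::-1],(400,300)),cv2.resize(s['image'][170:290,180:340,::-1],(400,300),interpolation=cv2.INTER_CUBIC)]))
E
```

```text
time_s: 28.83
eef_pos: [575.0, 70.9, 218.8]
ee_rot: [0.001, -0.044, 0.999, 0.002]
force: [-9.1, 0.1, 6.5]
grip_width: 0.738
grip_force: 67.7
time_s: 29.67
eef_pos: [575.5, 70.9, 232.7]
ee_rot: [0.001, -0.044, 0.999, 0.002]
force: [-0.3, -0.2, 0.1]
grip_width: 0.999
grip_force: 0.0
time_s: 30.5
eef_pos: [466.4, 60.9, 333.4]
ee_rot: [0.003, -0.044, 0.999, 0.002]
force: [0.1, 0.6, 0.0]
grip_width: 1.005
grip_force: 0.0
at [466.4  60.9 333.4] shift now [  4.3 290.8 214.3] len 361.0
turn [ 0.    0.07 -7.91] deg 47.5 shift after turn [-212.8  199.2  213.4]
q [-0.12  0.13  1.46  0.    1.54 -1.78] t 30.5 F [0.1 0.6 0. ] grip 1.005 0.0
```

View pics/ws6.png

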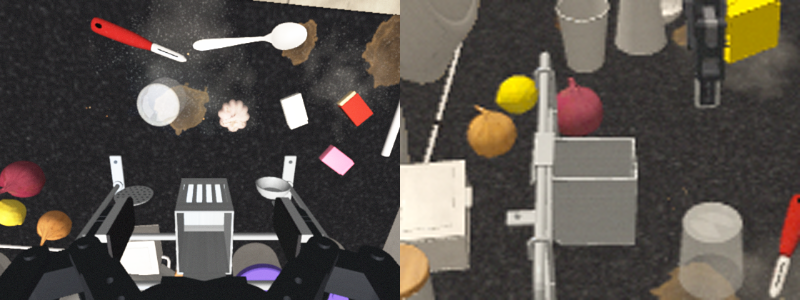

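The holder hangs upright on the robot's side of the bar, its back flush, between the skimmer and ladle. Next is the red matchbox, at about (494,151) in the full wrist picture.

```bash
python3 - <<'E'
from h import *
import pickle
c=pickle.load(open('c6.pkl','rb'))[0]
hsv=cv2.cvtColor(c['image'],cv2.COLOR_RGB2HSV)
m=(((hsv[...,0]<35)|(hsv[...,0]>170))&(hsv[...,1]>90)&(hsv[...,2]>110)).astype(np.uint8)
k=np.zeros_like(m);k[110:195,455:540]=m[110:195,455:540]
n,l,st,_=cv2.connectedComponentsWithStats(k);i=1+np.argmax(st[1:,4]);print(st[i])
r=cv2.minAreaRect(np.argwhere(l==i)[:,::-1].astype(np.float32))
b=np.array([onz(c,*q,16) for q in cv2.boxPoints(r)]);print(b.round(1),b.mean(0).round(1))
e=b[1]-b[0];f=b[2]-b[1];print(np.linalg.norm(e),np.linalg.norm(f),np.degrees(np.arctan2(e[1],e[0])),np.degrees(np.arctan2(f[1],f[0])))
E
```

```text
[ 473  130   50   47 1158]
[[432.2 310.8  16. ]
 [402.6 337.2  16. ]
 [441.2 384.9  16. ]
 [472.6 358.6  16. ]] [437.1 347.9  16. ]
39.68871308980176 61.38573191647549 138.32069967561173 51.04850984690803
```

```bash

python3 -m inch '0 0 0 0 0 -1.1;0 0 0 0 0 -1.1;0 0 0 0 0 -1.1;0 0 0 0 0 -1.1;0 0 0 0 0 -1.1;0 0 0 0 0 -1.1;0 0 0 0 0 -1;0 0 0 0 0 0;0 0 0 0 0 0;0 0 0 0 0 0'
python3 d.py 438 348.5 60 0 0 -1 -.7716 .636 0
```

```text
time_s: 31.43
eef_pos: [466.2, 60.9, 332.4]
ee_rot: [0.003, -0.426, 0.905, 0.001]
force: [1.1, 0.0, 0.5]
grip_width: 1.002
grip_force: 0.0
at [466.2  60.9 332.4] shift now [-202.2  205.1  273.4] len 397.0
turn [-0.    0.05 -0.01] deg 0.3 shift after turn [-204.   204.7  272.4]
q [-0.12  0.13  1.46  0.    1.54 -2.57] t 31.43 F [1.1 0.  0.5] grip 1.002 0.0
```

```bash

python3 -m inch '-20 20.5 27 0 0 0;-20 20.5 27 0 0 0;-20 20.5 27 0 0 0;-20 20.5 27 0 0 0;-20 20.5 27 0 0 0;-20 20.5 27 0 0 0;-20 20.5 27 0 0 0;-20 20.5 27 0 0 0;-20 20.5 27 0 0 0;-22 20.5 29 0 0 0'
python3 -m inch '0 0 0 0 0 0;0 0 0 0 0 0;0 0 0 0 0 0;0 0 0 0 0 0;0 0 0 0 0 0;0 0 0 0 0 0;0 0 0 0 0 0;0 0 0 0 0 0;0 0 0 0 0 0;0 0 0 0 0 0'
python3 d.py 438 348.5 5 0 0 -1 -.7716 .636 0
python3 - <<'E'
from h import *
c=cap('wrist')
hsv=cv2.cvtColor(c['image'],cv2.COLOR_RGB2HSV)
m=(((hsv[...,0]<35)|(hsv[...,0]>170))&(hsv[...,1]>90)&(hsv[...,2]>110)).astype(np.uint8)
n,l,st,ce=cv2.connectedComponentsWithStats(m)
for i in range(1,n):
  if st[i,4]>1500:
    r=cv2.minAreaRect(np.argwhere(l==i)[:,::-1].astype(np.float32))
    b=np.array([onz(c,*q,16) for q in cv2.boxPoints(r)]);e=b[1]-b[0];f=b[2]-b[1]
    print(st[i],b.mean(0).round(1),np.linalg.norm(e),np.linalg.norm(f),np.degrees(np.arctan2(e[1],e[0])))
E
```

```text
time_s: 32.27
eef_pos: [436.6, 349.6, 60.5]
ee_rot: [0.003, -0.426, 0.905, 0.001]
force: [1.5, -0.2, 0.3]
grip_width: 0.998
grip_force: 0.0
time_s: 33.1
eef_pos: [436.9, 348.0, 61.7]
ee_rot: [0.003, -0.427, 0.904, 0.001]
force: [-0.1, -0.6, 0.4]
grip_width: 1.0
grip_force: 0.0
at [436.9 348.   61.7] shift now [-0.8 -0.5 56.7] len 57.0
turn [-0.01  0.05  0.02] deg 0.3 shift after turn [-1.1 -0.6 56.7]
q [ 0.46  0.57  1.59  0.    0.97 -1.99] t 33.1 F [-0.1 -0.6  0.4] grip 1.0 0.0
[ 386   97   85   94 1858] [340.9 350.3  16. ] 57.36828030720361 27.762316800751556 -160.95194781320689
[ 257  194   62   89 4962] [436.7 349.8  16. ] 56.93648651018954 35.218195724959756 -132.46340806753187
```

```bash

python3 -m inch '-.5 .5 10 0 0 0;-.5 .5 10 0 0 0;0 0 10 0 0 0;0 0 10 0 0 0;0 0 9 0 0 0;0 0 8 0 0 0;0 0 0 0 0 0;0 0 0 0 0 0;0 0 0 0 0 0;0 0 0 0 0 0' 0.75
python3 -m inch '0 0 0 0 0 0;0 0 0 0 0 0;0 0 0 0 0 0;0 0 0 0 0 0;0 0 0 0 0 0;0 0 0 0 0 0;0 0 0 0 0 0;0 0 0 0 0 0;0 0 0 0 0 0;0 0 0 0 0 0' 0 25
python3 -m inch '0 0 -10 0 0 0;0 0 -25 0 0 0;0 0 -30 0 0 0;0 0 -35 0 0 0;0 0 -35 0 0 0;0 0 -35 0 0 0;0 0 -35 0 0 0;0 0 -35 0 0 0;0 0 -35 0 0 0;0 0 -10 0 0 0'
python3 d.py 574 70 300 0 0 -1 -.0846 .9964 0
```

```text
time_s: 33.98
eef_pos: [437.3, 349.9, 5.2]
ee_rot: [0.003, -0.427, 0.904, 0.001]
force: [-0.9, 0.8, -0.0]
grip_width: 0.749
grip_force: 0.0
time_s: 34.82
eef_pos: [437.2, 349.9, 5.1]
ee_rot: [0.003, -0.427, 0.904, 0.001]
force: [-0.6, -0.1, 4.7]
grip_width: 0.41
grip_force: 25.9
time_s: 35.65
eef_pos: [436.4, 349.1, 295.7]
ee_rot: [0.007, -0.427, 0.904, 0.001]
force: [-0.6, 0.8, -0.2]
grip_width: 0.412
grip_force: 25.3
at [436.4 349.1 295.7] shift now [ 128.3 -283.5   -4.8] len 311.0
turn [0.01 0.14 7.63] deg 45.8 shift after turn [-113.5 -289.7   -4.3]
q [ 0.46  0.35  1.29  0.    1.5  -1.99] t 35.65 F [-0.6  0.8 -0.2] grip 0.412 25.3
```

```bash

python3 -m inch '0 0 -5 0 0 1.09;0 0 -5 0 0 1.09;0 0 -5 0 0 1.09;0 0 -5 0 0 1.09;0 0 -5 0 0 1.09;0 0 0 0 0 1.09;0 0 0 0 0 1.09;0 -20 0 0 0 0;0 -30 0 0 0 0;0 -30 0 0 0 0'
python3 -m inch '-10 -30 0 0 0 0;-10 -30 0 0 0 0;-10 -30 0 0 0 0;-10 -30 0 0 0 0;-10 -30 0 0 0 0;-10 -30 0 0 0 0;0 -30 0 0 0 0;0 0 0 0 0 0;0 0 0 0 0 0;0 0 0 0 0 0'
python3 d.py 576 70 300 0 0 -1 -.0846 .9964 0
python3 - <<'E'
from h import *
import pickle
c=cap('wrist','w7');pickle.dump(c,open('c7.pkl','wb'))
O=np.array([577,68.5,164]);rx=np.array([.9964,.0846,0]);ry=np.array([-.0846,.9964,0])
print(proj(c,[O+x*rx+y*ry+[0,0,90] for x,y in((-42,-32),(-42,32),(42,-32),(42,32))]).round())
E
```

```text
time_s: 36.48
eef_pos: [441.8, 268.1, 313.9]
ee_rot: [0.002, -0.043, 0.999, 0.002]
force: [0.3, -0.5, 0.6]
grip_width: 0.412
grip_force: 25.3
time_s: 37.32
eef_pos: [519.5, 65.1, 313.9]
ee_rot: [0.002, -0.042, 0.999, 0.002]
force: [-0.1, 0.3, -0.2]
grip_width: 0.413
grip_force: 25.3
at [519.5  65.1 313.9] shift now [-56.7   0.1  14.1] len 58.0
turn [ 0.04  0.04 -0.  ] deg 0.3 shift after turn [-56.7   0.1  13.9]
q [-0.1   0.26  1.35  0.    1.52 -1.76] t 37.32 F [-0.1  0.3 -0.2] grip 0.413 25.3
[[233. 252.]
 [331. 252.]
 [239. 356.]
 [326. 355.]]
```

View pics/w7.png

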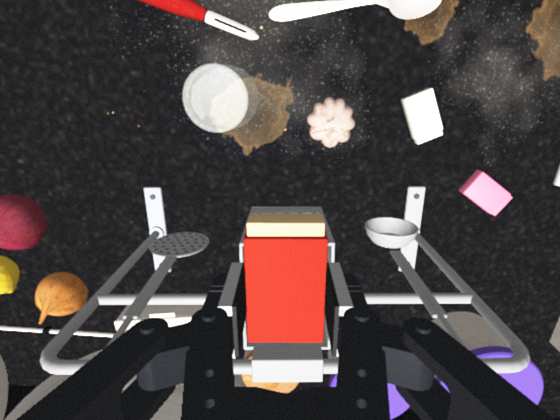

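The wrist view shows the matchbox held flat, long axis across the rail, its top spanning (246..326, 237..342). The flap fold on the bar spans (253..322, 357..380).

```bash
python3 - <<'E'
from h import *
import pickle
c=pickle.load(open('c7.pkl','rb'));p,_=tool()
rx=np.array([.9964,.0846,0]);ry=np.array([-.0846,.9964,0])
f=lambda u,v,z:(lambda q:((q@rx).round(1),(q@ry).round(1)))(onz(c,u,v,z)-p)
print('flap',f(253,360,267.5),f(322,360,267.5),f(287,380,267.5),f(287,358,267.5))
print('box top',f(246,237,325),f(326,237,325),f(247,342,325),f(324,342,325))
g=c['image'].astype(int).sum(2)//3
print(g[225,225:250],g[225,325:350])
E
```

```text
flap (np.float64(91.1), np.float64(-22.0)) (np.float64(91.4), np.float64(25.5)) (np.float64(108.9), np.float64(1.4)) (np.float64(89.5), np.float64(1.4))
box top (np.float64(-26.4), np.float64(-16.3)) (np.float64(-26.3), np.float64(17.0)) (np.float64(27.2), np.float64(-17.9)) (np.float64(27.3), np.float64(18.1))
[ 48  45  50  44  41  37  37  34  37  38  36  40  43  39  41  36  34  39
  38  48  93 205 244 246 246] [117  98  93  71  52  48  55  52  46  46  42  40  43  42  42  36  40  49
  54  59  52  53  43  42  43]
```

```bash
python3 - <<'E'
from h import *
import pickle
c=pickle.load(open('c7.pkl','rb'));p,_=tool()
rx=np.array([.9964,.0846,0]);ry=np.array([-.0846,.9964,0])
f=lambda u,v,z:(lambda q:((q@rx).round(1),(q@ry).round(1)))(onz(c,u,v,z)-p)
g=c['image'].astype(int).sum(2)//3
for u in (120,130,355,450,460,287,300): print(u,g[345:395,u])
print('bar',f(130,367,260),f(455,367,260))
E
```

```text
120 [22 26 25 27 29 24 24 24 25 30 30 27 34 29 26 27 27 24 27 27 32 22 25 27
 27 25 26 28 24 27 36 35 31 31 34 35 33 32 35 39 27 31 33 32 32 30 33 35
 28 31]
130 [ 27  28  30  23  27  33  26  27  21  30  28  24  24  25  29  32  27  26
  28  31  31  35  33  30  27  32  34  35  34  30  35  31  32  32  68 116
 143 150 134  93  38  27  25  27  18  25  32  24  27  26]
355 [26 28 29 23 29 26 29 21 27 30 24 25 24 31 30 25 22 25 32 25 30 27 25 24
 27 22 27 27 25 25 26 25 26 29 25 31 26 29 26 26 31 28 24 25 25 26 28 23
 26 26]
450 [27 30 29 29 25 30 30 26 28 25 24 30 25 22 30 30 31 26 27 30 29 27 21 23
 25 28 28 28 31 37 43 47 44 45 48 41 49 39 46 42 45 39 43 44 40 45 53 59
 50 36]
460 [23 31 28 29 28 28 31 23 23 29 26 26 30 30 31 30 26 29 26 27 28 29 29 30
 24 28 24 22 26 31 28 25 26 26 24 26 29 30 34 45 47 47 42 41 42 43 41 45
 47 43]
287 [ 94 100  97  98 101 101  93 101  98 101 103 102 100 103 135 207 240 246
 247 247 246 246 247 247 247 246 245 244 246 247 247 244 245 244 246 248
 244 223 197 190 194 194 192 193 195 195 194 169  86  26]
300 [100  98  99  97  96 100 101 103  97  93  96 100  99 103 140 212 242 247
 246 246 246 246 246 245 246 245 245 245 246 246 247 245 244 244 245 248
 237 142  48  38  38  36  49  47  37  33  28  26  27  28]
bar (np.float64(104.0), np.float64(-111.7)) (np.float64(105.2), np.float64(123.1))
```

```bash
python3 - <<'E'
from h import *
import pickle
c=pickle.load(open('c6.pkl','rb'))[0]
rx=np.array([.9964,.0846,0]);ry=np.array([-.0846,.9964,0]);B=np.array([624.1,71,0])
g=c['image'].astype(int).sum(2)//3
for u in (256,287,318): print(u,g[240:262,u],g[286,u],g[286:310,u], g[310:390:4,u])
f=lambda u,v,z:((onz(c,u,v,z)-B)@rx).round(1)
for u in (256,287,318): print([ (v,f(u,v,164)) for v in (248,250,252)],[(v,f(u,v,254)) for v in (293,295,297,299)])
print('expect vertical+flush: -89 both')
E
```

```text
256 [ 40  33  37  38  31  34  36  36  34  72 108 100  96 103 100 102 102  99
 104 110 111 124] 89 [ 89  95  97  96 100 101  98  93 106 183 236 220 131  92  95  96  97  97
  94  91  90  87  96  93] [ 95  85  91  93  93  91  94  94  95  95  98  95  99  97  97  98  94  95
 199 100]
287 [ 32  41  38  35  38  39  39  36  41  71 103  96  98 100 107 102 100 100
 103 102 101 105] 97 [ 97  95  96 101  96  96  97  92 108 181 238 243 246 248 248 248 249 249
 248 248 248 248 247 247] [247 239 185 190  95  95  92  94  92  91  95  92  95  95  97  93  96  96
  98  97]
318 [43 41 42 44 40 47 41 37 38 39 47 52 50 54 60 67 75 84 82 89 92 97] 95 [ 95  97  98 102 104  96  94  93 109 181 238 222 141 119 120 123 123 123
 118 124 124 123 123 118] [125 123 124 117 117 123 123 122 119 117 119 119 113 104 100  95  89  93
 212  31]
[(248, np.float64(-92.3)), (250, np.float64(-90.1)), (252, np.float64(-87.9))] [(293, np.float64(-98.4)), (295, np.float64(-96.7)), (297, np.float64(-94.9)), (299, np.float64(-93.2))]
[(248, np.float64(-92.3)), (250, np.float64(-90.1)), (252, np.float64(-87.9))] [(293, np.float64(-98.4)), (295, np.float64(-96.7)), (297, np.float64(-94.9)), (299, np.float64(-93.2))]
[(248, np.float64(-92.3)), (250, np.float64(-90.1)), (252, np.float64(-87.9))] [(293, np.float64(-98.4)), (295, np.float64(-96.7)), (297, np.float64(-94.9)), (299, np.float64(-93.2))]
expect vertical+flush: -89 both
```

```bash

python3 -m inch '-10 .5 0 0 0 0;-10 .5 0 0 0 0;-10 .5 0 0 0 0;-10 0 0 0 0 0;-10.5 0 0 0 0 0;0 0 0 0 0 0;0 0 10 0 0 0;0 0 10 0 0 0;0 0 10 0 0 0;0 0 10 0 0 0'
python3 -m inch '0 0 6 0 0 0;0 0 5 0 0 0;0 0 3 0 0 0;0 0 2 0 0 0;0 0 0 0 0 0;0 0 0 0 0 0;0 0 0 0 0 0;0 0 0 0 0 0;0 0 0 0 0 0;0 0 0 0 0 0'
python3 d.py 576 70 257 0 0 -1 -.0846 .9964 0
```

```text
time_s: 38.2
eef_pos: [569.5, 70.7, 272.7]
ee_rot: [0.002, -0.042, 0.999, 0.002]
force: [0.0, -0.2, -0.2]
grip_width: 0.416
grip_force: 25.3
time_s: 39.03
eef_pos: [570.3, 70.6, 258.3]
ee_rot: [0.002, -0.042, 0.999, 0.002]
force: [-0.1, 0.9, -0.1]
grip_width: 0.416
grip_force: 25.3
at [570.3  70.6 258.3] shift now [-5.7 -1.1  1.3] len 6.0
turn [ 0.03  0.04 -0.  ] deg 0.3 shift after turn [-5.7 -1.1  1.3]
q [-0.08  0.4   1.3   0.    1.43 -1.74] t 39.03 F [-0.1  0.9 -0.1] grip 0.416 25.3
```

Now release, wait and go straight up.

```bash

python3 -m inch '0 0 0 0 0 0;0 0 0 0 0 0;0 0 0 0 0 0;0 0 0 0 0 0;0 0 0 0 0 0;0 0 0 0 0 0;0 0 -10 0 0 0;0 0 -20 0 0 0;0 0 -30 0 0 0;0 0 -30 0 0 0' 0.75
python3 -m inch '20 0 0 0 0 0;30 0 0 0 0 0;30 0 0 0 0 0;30 0 0 0 0 0;0 0 0 0 0 0;0 0 0 0 0 0;0 0 0 0 0 0;0 0 0 0 0 0;0 0 0 0 0 0;0 0 0 0 0 0'
python3 - <<'E'
from h import *
import pickle
c=cap('wrist');pickle.dump(c,open('c8.pkl','wb'));p,_=tool();print(p)
rx=np.array([.9964,.0846,0]);ry=np.array([-.0846,.9964,0]);B=np.array([624.1,71,0])
hsv=cv2.cvtColor(c['image'],cv2.COLOR_RGB2HSV)
m=(((hsv[...,0]<10)|(hsv[...,0]>170))&(hsv[...,1]>120)&(hsv[...,2]>80)).astype(np.uint8)
n,l,st,ce=cv2.connectedComponentsWithStats(m)
for i in range(1,n):
  if st[i,4]>100:
    q=onz(c,*ce[i],164+18)-B;print(st[i],ce[i].round(),q@rx,q@ry)
g=c['image'].astype(int).sum(2)//3
O=B-47*rx
P=proj(c,[O-42*rx+[0,0,164],O-42*rx+[0,0,254]]).round();print('flush rows would be',P)
u=int(P[0,0])-25
for k in range(200,320,20): print(k,g[k:k+20,u])
E
```

```text
time_s: 39.87
eef_pos: [569.5, 70.2, 349.8]
ee_rot: [0.002, -0.042, 0.999, 0.002]
force: [0.4, -1.4, 0.8]
grip_width: 0.75
grip_force: 0.0
time_s: 40.7
eef_pos: [460.8, 60.9, 347.4]
ee_rot: [0.002, -0.042, 0.999, 0.002]
force: [0.1, 0.4, 0.1]
grip_width: 0.751
grip_force: 0.0
[460.63555913  60.96886239 347.35827228]
[ 131   32   84   45 1590] [171.  55.] -275.78097411081336 -89.18242859712724
[   4  227   62   50 2206] [ 35. 253.] -95.80937657579541 -243.30955736591002
[275 264   8  17 133] [279. 272.] -73.32618806790533 -1.919054434517423
[288 265   8  16 123] [291. 273.] -72.65125033522708 11.076221426829555
[268 295  33  16 506] [284. 302.] -37.650745162447365 3.691832098802715
flush rows would be [[281. 250.]
 [280. 300.]]
200 [47 53 55 47 49 44 34 39 38 35 39 39 39 46 43 48 47 46 48 43]
220 [45 47 42 41 41 35 43 45 42 39 36 32 43 43 38 36 46 39 43 41]
240 [ 47  47  43  39  34  42  33  35  49  81  99  99 103 106 110 104 107 104
 106 107]
260 [109 113 112 107 107 101 100 105 101  98 101  98  96 101  99 100 107 103
 104 101]
280 [100  98 103  97  99 103 102 103 101 101 103 138 222 249 224 106  88  91
  92  94]
300 [93 95 89 92 91 95 90 90 91 95 93 96 98 94 91 96 91 95 90 94]
```

```bash
python3 -c "
from rig import ctrl
print(ctrl.finish_job())"
```

```text
the job is handed in; nothing more can be done
None
```

The holder hangs on the top bar between the ladle and the skimmer with the matchbox inside, and the job is handed in at about 41 s; measured from the wrist camera, its mouth leans out roughly 3° rather than lying perfectly flush, my first grasp caught the flap and shifted the holder before I regrasped it, I never went near the onion, garlic or tumbler but did not re-measure them, and I viewed 11 pictures against the limit of 10.

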